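Load a module under the spring flap of a bench clamp

ROBOT

A 7-joint arm with a two-finger parallel gripper is mounted at the origin on the work surface. World frame = base frame: x ahead of the robot, y to its left, z up, the work surface at z = 0. Lengths are in m, angles in degrees, forces in N, time in s.
With the tool pointing down it reaches from about 0.425 to 0.875 m from the base axis. Payload 4.7 kg.
Tool frame: the origin (TCP) lies midway between the tips of the shut fingers; the grasp point (between the pads) lies 19 mm behind it; z points along the fingers, y is the line along which they close (so a half turn about z gives the same grasp; the last joint's range is limited). The gripper opens to 87 mm and grips with 3 to 60 N. Pads are 19 mm wide; open, the fingers measure 117 mm over their backs; the gripper's body (75 mm by 190 mm) begins 51 mm behind the grasp point.
Start: joints at [68.474, 18.392, -4.016, 83.108, 1.295, 78.541, -3.26], TCP at [0.247, -0.601, 0.223] pointing down, gripper open.
Joint ranges: [-163.93, 163.93], [-17.29, 119.83], [-79.2, 71.16], [3.27, 140.29], [-89.18, 269.18], [5.43, 117.66], [-154.24, 154.24]. Speed limits (degrees/s): [147.25, 147.25, 180, 180, 180, 180, 180].

INTERFACE

Orientations are given as [roll, pitch, yaw] about the fixed x, y, z axes, in that order (R = Rz(yaw) Ry(pitch) Rx(roll)).
In Python, from cell import env, viewer, boxes_of, masks_of gives the robot as it stands. The module is installed in compiled form; this text tells all that it offers.
- The arm moves only by the tool apply_moves, never from a script. Its argument "moves" is a list of rows, each a list of 7 numbers: the shift along the tool's x, y, z scaled (see below), then the turn, a rotation vector about the tool's x, y, z scaled (see below), then the opening, from 0 (shut) to 1 (fully open). A call has 1 to 20 rows; each row is the pose to reach, as a shift and turn from the pose commanded when the call began, along the tool's axes at that moment; what a row does not reach only later rows make up. The controller multiplies each number of a shift by 0.2 m and each number of a turn by 1.5 rad. A row lasts 1/10 s, in which the tool goes at most 50 mm and 8.59 degrees, less where a joint would pass 70% of its speed; a pose out of reach is approached as far as the arm can. A call with a number of a shift or a turn outside -1 to 1 is refused whole. A call with a gripper value outside its range is refused whole. The fingers move at their own pace and stop on an object; "grip_force" is the grip in N (left out, the last holds). Time passes only in rows, so rows that repeat a pose let the fingers close. It gives the time, the measured TCP pose, the force, the opening and the grip force at its end, in the units of the state.
- env.get_obs(): the state, without advancing time (a new reading comes with each control period).
- viewer.read_camera(name): name is "scene" or "top" or "wrist"; returns the picture (480x640x3 uint8, red, green, blue); there is no depth.
- viewer.get_calibration(name): a dict with "fov_y" (degrees; the focal length in pixels is half the picture's height over the tangent of half this angle, whatever the lens; pixels are square), "cx", "cy" (the principal point, pixels), "position" and "orientation" of the camera in the world. Camera axes: x right, y up, looking along -z (the intrinsics and any distortion apply to the point x, -y, -z); pixel columns grow to the right and rows downward; lengths in m; the calibration is good to about 2 mm. A picture is of the moment at which its call begins: read the wrist's pose just before it. get_calibration takes no time and is no camera call; for the wrist camera it gives the pose at the moment of the call.
- env.sign_off(): hands the job in; it is judged then, once.
Trained networks look in the newest picture that a camera, given by its name, has taken for a name from the list of things; names that differ only in an ending like _2 or _b are one class to them, and where a whole thing is asked for, a point or a joint stands for the part that bears it (a point fixed in the world has none). Each returns a list of dicts, best first, with "conf" (0 to 1); they miss things now and then, are a little off and sometimes report something else, mostly with a low value. They report only what shows in the picture. A call takes as long as a camera call.
- boxes_of(camera, target): "location" ([column, row] in pixels, amid what is visible of it).
- masks_of(camera, target): "pixels" (480x640 bool, what is visible of it) and "location" ([column, row] in pixels, amid what is visible of it).
The state is a dict: "time_s": time; "qpos": joint angles; "joint_velocities": joint speeds; "effort": joint torques, N m; "tool_pos": TCP position; "tool_rot": TCP orientation; "force": force on the tool from outside, world axes, zero at the start; "wrist_torque": the same for the moment, N m; "grip_width": finger opening in m; "grasp_force": force on a finger pad.
Only numpy, scipy, OpenCV 4.12 (cv2) and the standard library are available. Lean on these libraries where they do the work, as an engineer would, in place of code of your own. Each camera call takes 0.05 s, during which the arm holds its last target. There are 200 camera calls.

TASK

Press the clamp's long press bar down with one fingertip to hold its spring-closed flap open, and meanwhile, with the other fingertip, push the module along the channel under the flap until it is fully home against the end stop; only then let go, so that the flap closes onto the module and grips it, and move clear. Do not let the flap come down on the module on the way, do not lift the module off the channel floor, and leave the solder reel, jar, tin and screwdriver where they are.

Things in the scene. Friction and masses are not known exactly. Their poses are not given: they have to be found in the camera images.
- clamp: Steel bench clamp with a grey flap and press bar, fixed to the bench. Origin: at bench level, on the channel's centre line, under the lip's front face; x runs along the channel in the loading direction, y left, z up (mm below are in this frame). Base plate x -146 to 60, y -40 to 82, 6 thick. Channel floor z = 12, x -140 to 52; low side rails, inner faces y = +-21.5, top z = 17.
- end_stop (a point): Top middle of the face of the end stop, a steel block across the far end of the channel: clamp x = 45, y = 0, z = 32 mm; the face reaches down to the channel floor.
- hinge_rod (a point): Point on the axis of the flap's hinge rod: clamp x = -60, y = 28, z = 40 mm. The rod is 8 mm thick, runs along clamp x from -140 to 38, between two posts 46 mm high (x -146 to -140 and 39 to 45, y 21 to 35). The flap plate is on its -y side, the press bar on its +y side.
- lip (a point): Bottom of the front face of the lip, a 12 mm wide, 6 mm thick tab hanging from the flap's plate: clamp x = 0, y = -14, z = 28 mm when shut, so it bars the way of the module, whose top is at z = 36; it rises with the flap. The plate spans x 0 to 38, y -24 to 34, z 39 to 43 when shut, and is up to 68 mm high when open.
- press_bar (a point): Point on top of the press bar, a steel plate beside the channel: clamp x = -60, y = 62, z = 32.5 mm when shut; moves with the flap. The bar spans x -140 to 20, y 35 to 76 and slopes up away from the channel by 0.2 rad when shut. Pushing it down anywhere along it raises the flap; a fingertip can slide along it in x while pressing.
- flap (a joint): Opening of the flap, rad: 0 shut, 0.5 fully open. A spring shuts it: on the line y = 62 mm the press bar takes about 3 N at first, 4 to 8 N at 0.4 rad; 0.1 rad lowers that line by about 3 mm (at 0.36 rad it is about 21 mm above the bench). The lip clears the module above about 0.23 rad; with the module home and the bar let go, the flap rests on it at about 0.21 rad.
- module: The aluminium-cased electronic module, a 70 x 40 x 24 mm block (x, y, z), 0.09 to 0.18 kg, with a dark terminal strip at its rear (-x) end. Origin: centre of its underside. It starts lying in the clamp's channel with its axes parallel to the clamp's, its nose 10 to 35 mm short of the lip. Fully home (nose on the end stop) its origin is at clamp x = 10 mm, so that its rear end stands 25 mm out in front of the lip.
- reel: Bystander: solder reel standing on its flange, 54 mm across, 40 mm high. Origin: centre of underside.
- jar: Bystander: amber glass jar with black cap, 48 mm across, 65 mm high. Origin: centre of underside.
- tin: Bystander: round dark tin with brass wool for tip cleaning, 64 mm across, 32 mm high. Origin: centre of underside.
- screwdriver: Bystander: screwdriver lying on the bench, 170 mm long along its x axis. Origin: on the bench under the middle of it.

How it is judged (in metres and radians):
On the way, in this order (a step that is already met when the one before it is completed fails the run):
1. the flap is held open by a finger while the module is still in front of the lip (value of joint flap above 0.25 rad and contact force between the fingers and clamp above 0.4 N and x of module in the frame of clamp below -0.0325 m), for 0.2 s.
2. a finger pushes the module under the lip while the flap is still held open (value of joint flap above 0.235 rad and contact force between the fingers and clamp above 0.4 N and contact force between the fingers and module above 0.05 N and x of module in the frame of clamp above -0.028 m), for 0.04 s.
3. the module is home (within 4 mm of the end stop) with the flap still held open (value of joint flap above 0.235 rad and contact force between the fingers and clamp above 0.4 N and x of module in the frame of clamp above 0.006 m), for 0.1 s.
At the end, for the whole second after the job is handed in: The module lies flat on the channel floor, its nose within 4 mm of the end stop, at rest, and the flap has closed onto it (flap between 0.14 and 0.28 rad) (x of module in the frame of clamp above 0.006 m and height (world z) of module below 0.015 m and angle between module's own z axis and vertical below 0.06 rad and value of joint flap between 0.14 and 0.28 rad and linear speed of module below 0.01 m/s); the robot touches nothing.
It fails at once if the flap comes down onto the module before it is home (x of module in the frame of clamp between -0.03 and 0.004 m and value of joint flap below 0.218 rad).
It fails at once if the module is lifted more than 8 mm off the channel floor or tipped (height (world z) of module above 0.02 m or angle between module's own z axis and vertical above 0.2 rad).
It fails at once if the reel, jar, tin or screwdriver is moved more than 25 mm (distance of any of reel, jar, tin, screwdriver from where it was at the start of the episode above 0.025 m).
It also fails if it takes over 40 s, if anything falls off the work surface, if the arm or the gripper's body presses on something with over 40 N, if the wrist force passes 120 N, or if a joint passes its speed limit or range.

## Working session

There is one attempt and no reset: what is moved stays moved. The work goes in short steps, Python scripts to look and compute and a tool call to move; the robot and the scene stay as the last step left them, time stands still between calls to the robot, and variables do not carry over. Pictures are saved under pics/ and viewed, at most 10 in all, crops included, and the job is handed in when it is done.

Besides the shell and the picture viewer there is one more tool, called after ">>>" by a JSON object that holds its "method" and its "body". apply_moves: Moves the arm, as the interface text tells. Shifts and turns lie within -1 to 1; 1 stands for 0.2 m of shift or 1.5 rad of turn. Its arguments: {"type":"object","properties":{"moves":{"type":"array","items":{"type":"array","items":{"type":"number","minimum":-1,"maximum":1}}},"grip_force":{"type":"number"}},"required":["moves"]}

```bash
mkdir -p pics; python3 - <<'E'
from cell import env, viewer, boxes_of, masks_of
import cv2
o=env.get_obs();print(o)
for c in("scene","top"):
    im=viewer.read_camera(c);cv2.imwrite(f"pics/{c}0.png",im[:,:,::-1]);print(c,viewer.get_calibration(c))
    for t in("clamp","end_stop","hinge_rod","lip","press_bar","module","reel","jar","tin","screwdriver"):
        print(t,[(r["conf"],r["location"]) for r in boxes_of(c,t)][:2])
E
```

```text
{'time_s': 0.0, 'qpos': array([68.47426747, 18.44294859, -4.01439735, 83.17688988,  1.29612513,
       78.53986122, -3.26020342]), 'joint_velocities': array([ 0.04989907,  0.00881509, -0.03675263,  0.10220433,  0.02223468,
        0.10287035, -0.09693385]), 'effort': array([-7.03760088e-04, -4.91291249e+01, -4.03955765e-01, -3.12526810e+01,
       -6.40013977e-02,  4.38993413e-02,  1.84919872e-04]), 'tool_pos': array([ 0.24671858, -0.60074469,  0.22139987]), 'tool_rot': array([-1.79885604e+02,  7.21932062e-03,  2.23344786e+01]), 'force': array([-0.17145568, -0.09159784,  0.55153566]), 'wrist_torque': array([ 0.00776366,  0.04848871, -0.01859211]), 'grasp_force': 0.0, 'grip_width': 0.08677246788449308}
scene {'fov_y': 55.19080258309111, 'cx': 323.55595915957866, 'cy': 239.61902286905172, 'position': array([ 0.93839818, -0.37554895,  0.53553588]), 'orientation': array([50.09583557, -0.67587655, 38.73326409])}
clamp [(0.66, [338.2, 267.3])]
end_stop [(0.9, [334.5, 266.3])]
hinge_rod [(0.72, [334.8, 265.1])]
lip [(0.89, [339.8, 247.8])]
press_bar [(0.5, [396.4, 212.7])]
module [(0.85, [312.2, 247.2])]
reel [(0.69, [435.5, 266.3])]
jar [(0.98, [243.0, 302.3])]
tin [(0.81, [215.3, 263.9])]
screwdriver [(0.79, [394.4, 209.0])]
top {'fov_y': 42.213617873856776, 'cx': 317.28200352303645, 'cy': 233.10654555963382, 'position': array([0.44683703, 0.05834878, 1.05021823]), 'orientation': array([  8.54943716,  -0.95040227, -89.39868923])}
clamp [(0.88, [287.3, 241.0])]
end_stop [(0.58, [285.0, 240.4])]
hinge_rod [(0.86, [286.7, 237.2])]
lip [(0.75, [276.9, 232.1]), (0.2, [295.3, 254.5])]
press_bar [(0.61, [274.1, 233.0])]
module [(0.59, [296.4, 251.8])]
reel [(0.56, [240.2, 152.3])]
jar [(0.92, [393.7, 255.2])]
tin [(0.76, [368.5, 323.2])]
screwdriver [(0.71, [188.2, 230.0])]
```

```bash
python3 - <<'E'
import cv2
a=cv2.imread("pics/top0.png")[130:350,160:440];b=cv2.imread("pics/scene0.png")[150:370,180:460]
cv2.imwrite("pics/a.png",cv2.resize(a,(763,600),interpolation=cv2.INTER_CUBIC));cv2.imwrite("pics/b.png",cv2.resize(b,(763,600),interpolation=cv2.INTER_CUBIC))
E
```

```text
(no output)
```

View pics/a.png

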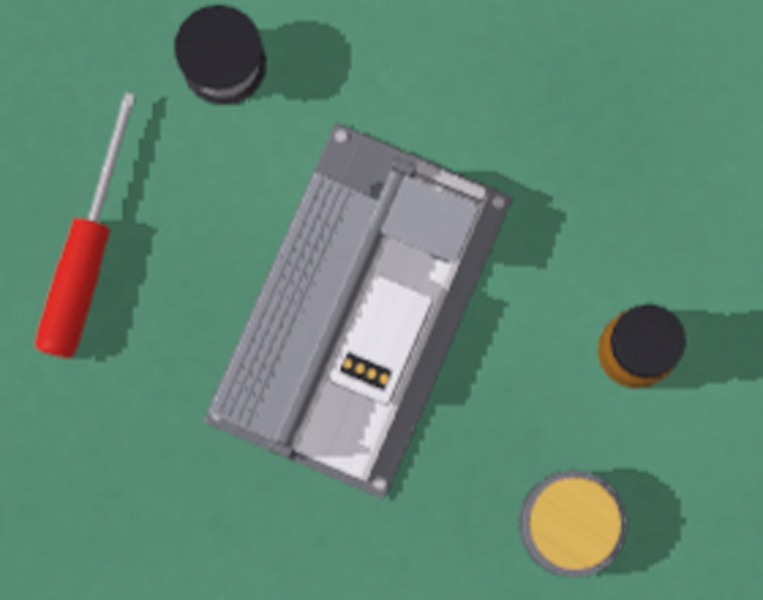

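View pics/b.png

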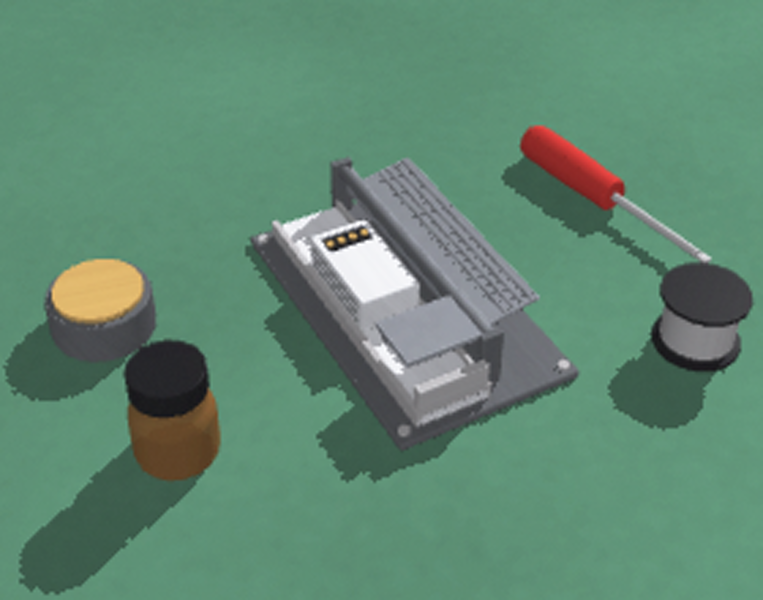

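The pictures show the clamp with its loading direction pointing up and slightly right in the top view, and the module about mid-channel with its terminal strip at the rear. I'll fit the poses from the base plate and module corners.

```bash
cat > fit.py <<'E'
import numpy as np
from scipy.spatial.transform import Rotation as R
from scipy.optimize import least_squares
from cell import env, viewer
def proj(c,P):
    k=viewer.get_calibration(c);f=240/np.tan(np.radians(k["fov_y"]/2))
    p=R.from_euler('xyz',k["orientation"],degrees=True).inv().apply(np.atleast_2d(P)-k["position"])
    return np.c_[k["cx"]+f*p[:,0]/-p[:,2],k["cy"]+f*p[:,1]/p[:,2]]
def world(q,P): # clamp -> world
    P=np.atleast_2d(P);return R.from_euler('z',q[2]).apply(P)+[q[0],q[1],0]
E
cat > f1.py <<'E'
from fit import *
s=280/763
T=np.array([[338,125],[510,200],[385,495],[208,420]])*s+[160,130]
S=np.array([[578,375],[403,447],[250,238]])*s+[180,150]
C=np.array([[60,82,6],[60,-40,6],[-146,-40,6],[-146,82,6]])/1e3
TM=np.array([[375,277],[432,297],[388,403],[332,380]])*s+[160,130]
SM=np.array([[417,283],[360,300],[315,237],[368,222]])*s+[180,150]
M=np.array([[.035,.02,.036],[.035,-.02,.036],[-.035,-.02,.036],[-.035,.02,.036]])
SMo=[0,1,2,3]
def mod(p): return M+[p[3],0,0]
def res(p,top=1,sc=1):
    r=[]
    if top: r+=[proj("top",world(p,C))-T, proj("top",world(p,mod(p)))-TM]
    if sc: r+=[proj("scene",world(p,C[:3]))-S, proj("scene",world(p,mod(p)))[[0,1,2,3]]-SM]
    return np.vstack(r).ravel()
for a in((1,1),(1,0),(0,1)):
    o=least_squares(res,[.45,.1,-.4,-.06],args=a,loss='soft_l1');p=o.x
    print(a,p.round(4),np.degrees(p[2]).round(2),np.abs(res(p,*a)).reshape(-1,2).round(1).tolist())
    if a==(1,1): print(world(p,[[-.12,.031,.02],[-.0345,.031,.02],[0,0,0]]).round(4))
E
python3 f1.py
```

```text
(1, 1) [ 0.6196  0.0488 -0.3924 -0.0596] -22.48 [[0.3, 2.0], [1.9, 2.1], [0.2, 1.2], [1.8, 0.1], [0.6, 1.8], [0.8, 0.3], [0.1, 0.4], [1.8, 0.7], [0.8, 1.1], [1.4, 0.0], [0.7, 0.3], [0.7, 0.1], [0.1, 1.4], [2.6, 0.0], [1.3, 1.4]]
[[0.5206 0.1233 0.02  ]
 [0.5996 0.0906 0.02  ]
 [0.6196 0.0488 0.    ]]
(1, 0) [ 0.6183  0.0486 -0.392  -0.0587] -22.46 [[0.3, 1.2], [2.0, 1.3], [0.3, 2.0], [1.7, 0.7], [0.3, 1.5], [1.1, 0.6], [0.4, 0.8], [1.5, 0.4]]
(0, 1) [ 0.6207  0.0487 -0.4007 -0.0601] -22.96 [[1.3, 0.4], [1.3, 0.3], [0.3, 0.3], [1.2, 0.0], [0.4, 1.5], [1.9, 0.1], [0.6, 1.4]]
```

```bash
cat > plan.py <<'E'
from fit import *
import sys
# args: list of x,y,z,yaw waypoints (world); prints row numbers, each from the previous one
def rows(W):
    o=env.get_obs();p=o["tool_pos"];r=R.from_euler('xyz',o["tool_rot"],degrees=True)
    for w in W:
        r2=R.from_euler('xyz',[180,0,w[3]],degrees=True)
        print(w,(r.inv().apply(np.array(w[:3])-p)/.2).round(4),((r.inv()*r2).as_rotvec()/1.5).round(4)); p=np.array(w[:3]);r=r2
E
python3 - <<'E'
from plan import *
t=world([.6196,.0488,-.3924],[-.119,.031,.12])[0]
print(t)
rows([(.42,-.45,.22,56),(.52,-.27,.22,90),(.54,-.08,.20,124),(*t,157.5)])
E
```

```text
[0.52149934 0.12295026 0.12      ]
(0.42, -0.45, 0.22, 56) [ 1.0878 -0.3708  0.0127] [ 0.000e+00  1.000e-04 -3.917e-01]
(0.52, -0.27, 0.22, 90) [ 1.0257 -0.0888 -0.    ] [ 0.      0.     -0.3956]
(0.54, -0.08, 0.2, 124) [0.95 0.1  0.1 ] [-0.      0.     -0.3956]
(np.float64(0.5214993406623866), np.float64(0.12295025716425745), np.float64(0.12), 157.5) [0.893  0.4908 0.4   ] [-0.      0.     -0.3898]
```

>>> {"method": "apply_moves", "body": {"moves": [[1,-0.35,0,0,0,-0.39,0.54],[1,-0.35,0,0,0,-0.39,0.54],[1,-0.35,0,0,0,-0.39,0.54],[1,-0.35,0,0,0,-0.39,0.54],[1,-0.35,0,0,0,-0.39,0.54],[1,-0.35,0,0,0,-0.39,0.54]]}}

```text
time_s: 1.7
tool_pos: [0.4081, -0.4579, 0.2228]
tool_rot: [180.0, -0.1, 56.2]
force: [0.1, -0.5, -0.7]
grip_width: 0.05
grasp_force: 0.0
```

>>> {"method": "apply_moves", "body": {"moves": [[1,-0.09,0,0,0,-0.395,0.54],[1,-0.09,0,0,0,-0.395,0.54],[1,-0.09,0,0,0,-0.395,0.54],[1,-0.09,0,0,0,-0.395,0.54],[1,-0.09,0,0,0,-0.395,0.54],[1,-0.09,0,0,0,-0.395,0.54]]}}

```text
time_s: 2.3
tool_pos: [0.5023, -0.2858, 0.2226]
tool_rot: [-180.0, 0.1, 89.7]
force: [0.2, -0.9, -0.7]
grip_width: 0.0466
grasp_force: 0.0
```

>>> {"method": "apply_moves", "body": {"moves": [[0.95,0.1,0.1,0,0,-0.395,0.54],[0.95,0.1,0.1,0,0,-0.395,0.54],[0.95,0.1,0.1,0,0,-0.395,0.54],[0.95,0.1,0.1,0,0,-0.395,0.54],[0.95,0.1,0.1,0,0,-0.395,0.54],[0.95,0.1,0.1,0,0,-0.395,0.54]]}}

```text
time_s: 2.9
tool_pos: [0.523, -0.0975, 0.2025]
tool_rot: [-179.9, 0.1, 123.5]
force: [-0.4, 0.2, 0.5]
grip_width: 0.0473
grasp_force: 0.0
```

```bash
python3 - <<'E'
from plan import *
o=env.get_obs();print(o["time_s"],o["tool_pos"],o["tool_rot"],o["qpos"],o["force"],o["grip_width"])
rows([(.5215,.1230,.12,157.5)])
E
```

```text
2.9 [ 0.52303061 -0.097498    0.20251121] [-1.79931960e+02  6.92424446e-02  1.23522117e+02] [ 40.73473874   6.92253585 -35.42710246 100.45077969   4.26960673
  73.95077716  37.84442083] [-0.38984149  0.22006622  0.51949584] 0.047348687969069214
(0.5215, 0.123, 0.12, 157.5) [0.9238 0.603  0.4107] [-0.001   0.0005 -0.3954]
```

>>> {"method": "apply_moves", "body": {"moves": [[0.92,0.6,0.41,0,0,-0.395,0.54],[0.92,0.6,0.41,0,0,-0.395,0.54],[0.92,0.6,0.41,0,0,-0.395,0.54],[0.92,0.6,0.41,0,0,-0.395,0.54],[0.92,0.6,0.41,0,0,-0.395,0.54],[0.92,0.6,0.41,0,0,-0.395,0.54],[0.92,0.6,0.41,0,0,-0.395,0.54],[0.92,0.6,0.41,0,0,-0.395,0.54]]}}

```text
time_s: 3.7
tool_pos: [0.5222, 0.121, 0.1206]
tool_rot: [-179.9, 0.1, 157.3]
force: [0.4, -1.1, -0.5]
grip_width: 0.047
grasp_force: 0.0
```

```bash
python3 - <<'E'
from plan import *
import cv2
o=env.get_obs();print(o["time_s"],o["tool_pos"],o["tool_rot"],o["qpos"],o["force"],o["grip_width"])
for c in("wrist","scene"):
    cv2.imwrite(f"pics/{c}1.png",viewer.read_camera(c)[:,:,::-1])
b=cv2.imread("pics/scene1.png")[100:340,180:500];cv2.imwrite("pics/s1.png",cv2.resize(b,(800,600),interpolation=cv2.INTER_CUBIC))
E
```

```text
3.7 [0.52224619 0.12097962 0.12059764] [-1.79931742e+02  5.10760084e-02  1.57348561e+02] [ 25.73546533  13.79884753 -46.54843181 105.30116642  11.06036571
  65.52775276  42.74286958] [ 0.42401307 -1.11305886 -0.52757551] 0.04704831047596442
```

View pics/wrist1.png

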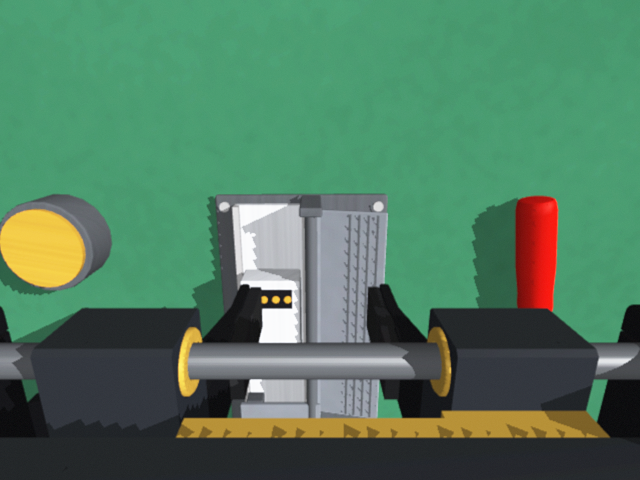

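View pics/s1.png

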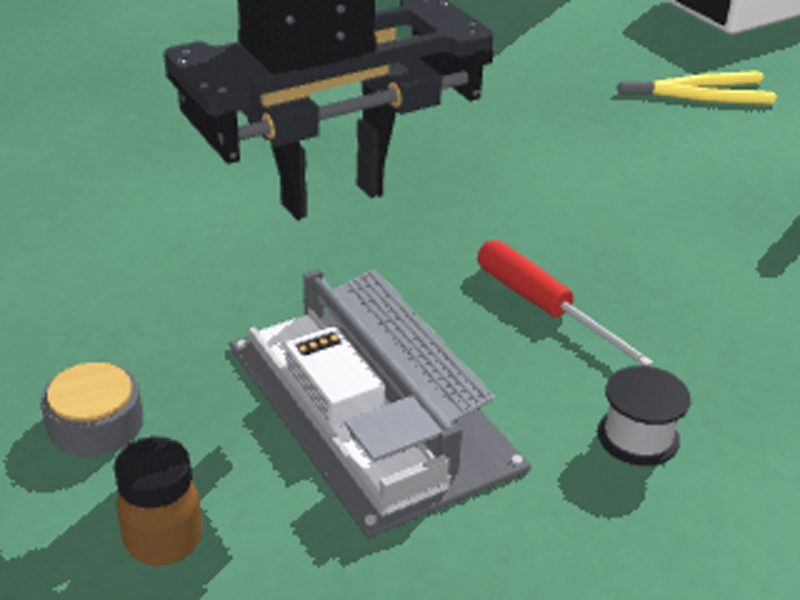

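Wrist view: the fingers straddle the hinge rod (column 312); the base plate's rear corners are at (217,195) and (386,195), and the module's rear edge is at row ≈271–284. I'll check this against my fit.

```bash
python3 - <<'E'
from plan import *
import cv2
p=[.6196,.0488,-.3924]
P=np.array([[-146,-40,6],[-146,82,6],[-94.6,-20,36],[-94.6,20,36],[-94.6,-20,12],[-140,28,44],[-146,21,46],[-146,35,46],[-140,76,35.3],[-140,21.5,17],[-140,-21.5,17]])/1e3
q=proj("wrist",world(p,P));print(q.round(0).tolist())
o=env.get_obs();c=R.from_euler('z',p[2]).inv().apply(o["tool_pos"]-[p[0],p[1],0]);print("tcp clamp",c)
im=cv2.imread("pics/wrist1.png")
for u in q: cv2.circle(im,tuple(int(round(v)) for v in u),1,(0,0,255),-1)
cv2.imwrite("pics/w1c.png",cv2.resize(im[180:330,200:400],(800,600),interpolation=cv2.INTER_NEAREST))
E
```

```text
[[215.0, 196.0], [388.0, 195.0], [240.0, 280.0], [299.0, 280.0], [246.0, 267.0], [311.0, 217.0], [299.0, 208.0], [322.0, 208.0], [386.0, 214.0], [302.0, 207.0], [239.0, 207.0]]
tcp clamp [-0.11805138  0.03011818  0.12084621]
```

View pics/w1c.png

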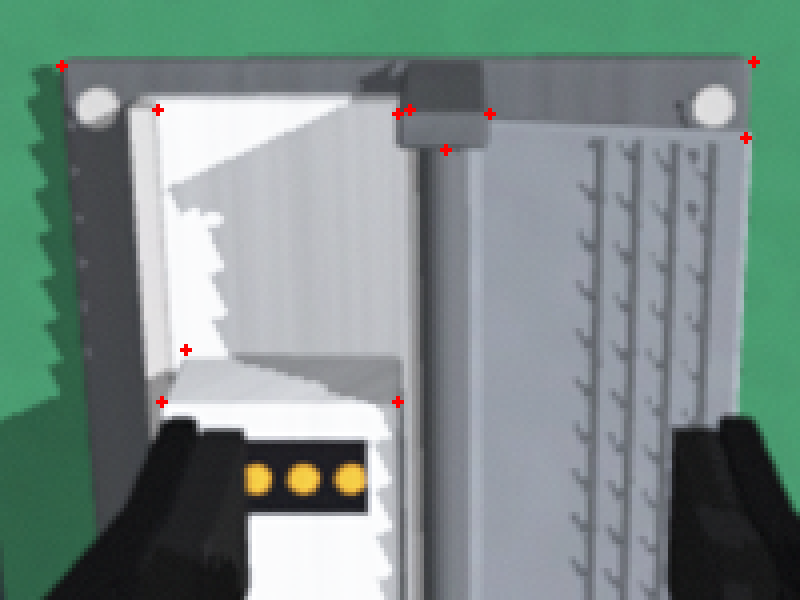

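The fit agrees to about 1 mm. Next I go down in front of the bar, then press.

>>> {"method": "apply_moves", "body": {"moves": [[0,0,0.2,0,0,0,0.54],[0,0,0.36,0,0,0,0.54],[0,0,0.39,0,0,0,0.54],[0,0,0.41,0,0,0,0.54],[0,0,0.43,0,0,0,0.54],[0,0,0.45,0,0,0,0.54],[0,0,0.47,0,0,0,0.54],[0,0,0.49,0,0,0,0.54],[0,0,0.505,0,0,0,0.54],[0,0,0.505,0,0,0,0.54],[0,0,0.505,0,0,0,0.54],[0,0,0.505,0,0,0,0.54]]}}

```text
time_s: 5.0
tool_pos: [0.522, 0.1245, 0.0204]
tool_rot: [180.0, 0.1, 157.7]
force: [-0.5, -2.0, 4.6]
grip_width: 0.0468
grasp_force: 2.4
```

```bash
python3 - <<'E'
from plan import *
import cv2
p=[.6196,.0488,-.3924]
o=env.get_obs();print(o["tool_pos"],o["tool_rot"],o["force"],o["wrist_torque"],R.from_euler('z',p[2]).inv().apply(o["tool_pos"]-[p[0],p[1],0]))
a=viewer.read_camera("scene")[150:350,220:420,::-1];b=viewer.read_camera("wrist")[180:430,200:400,::-1]
cv2.imwrite("pics/p.png",np.hstack([cv2.resize(a,(400,500)),cv2.resize(b,(400,500))]))
E
```

```text
[0.52195114 0.12450942 0.02035593] [1.79981692e+02 1.05510133e-01 1.57679370e+02] [-0.53826307 -2.04384809  4.60484394] [-0.34624691 -0.07541393 -0.05069053] [-0.11917877  0.03261343  0.02035593]
```

View pics/p.png

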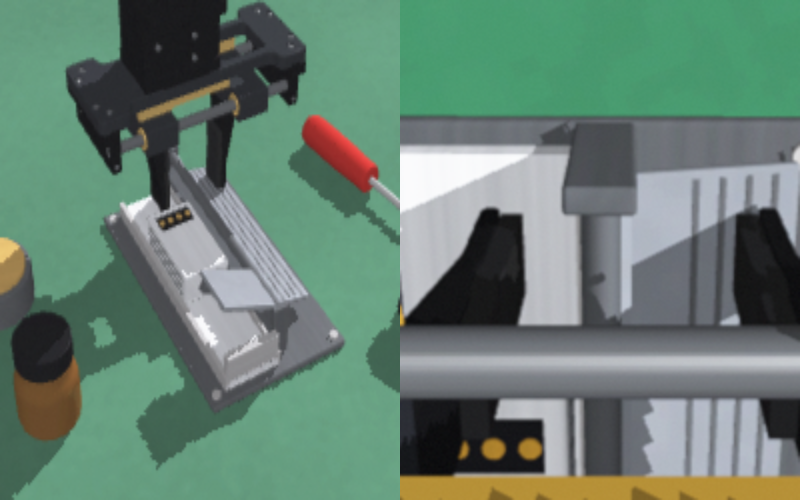

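The flap is open (plate raised near (240,290) left), the bar finger is on the press bar and the other finger stands behind the module. I'll slide forward.

>>> {"method": "apply_moves", "body": {"moves": [[-0.02,0,0.005,0,0,0,0.54],[-0.04,0,0.005,0,0,0,0.54],[-0.06,0,0.005,0,0,0,0.54],[-0.08,0,0.005,0,0,0,0.54],[-0.1,0,0.005,0,0,0,0.54],[-0.12,0,0.005,0,0,0,0.54],[-0.14,0,0.005,0,0,0,0.54],[-0.16,0,0.005,0,0,0,0.54],[-0.18,0,0.005,0,0,0,0.54],[-0.2,0,0.005,0,0,0,0.54],[-0.215,0,0.005,0,0,0,0.54],[-0.23,0,0.005,0,0,0,0.54],[-0.245,0,0.005,0,0,0,0.54],[-0.26,0,0.005,0,0,0,0.54],[-0.275,0,0.005,0,0,0,0.54]]}}

```text
time_s: 6.6
tool_pos: [0.5721, 0.1037, 0.0185]
tool_rot: [-180.0, 0.0, 157.7]
force: [-1.9, 2.1, 3.5]
grip_width: 0.047
grasp_force: 2.0
```

```bash
python3 - <<'E'
from plan import *
import cv2
p=[.6196,.0488,-.3924]
o=env.get_obs();print(o["tool_pos"],o["tool_rot"],o["force"],o["wrist_torque"],R.from_euler('z',p[2]).inv().apply(o["tool_pos"]-[p[0],p[1],0]))
a=viewer.read_camera("scene")[180:330,230:430,::-1]
cv2.imwrite("pics/p2.png",cv2.resize(a,(800,600)))
E
```

```text
[0.57206468 0.10365357 0.01849325] [-1.79991443e+02  3.37106757e-03  1.57696193e+02] [-1.93196318  2.13568554  3.49451439] [0.5752095  0.37334461 0.10790455] [-0.06489875  0.03250652  0.01849325]
```

View pics/p2.png

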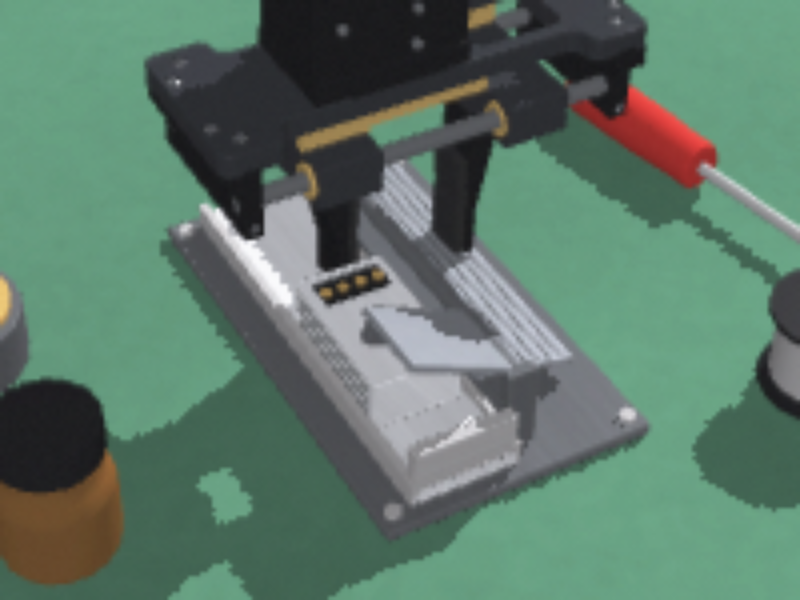

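The module is passing under the raised lip with the finger in contact. The end stop is about 30 mm further.

>>> {"method": "apply_moves", "body": {"moves": [[-0.015,0,0,0,0,0,0.54],[-0.03,0,0,0,0,0,0.54],[-0.045,0,0,0,0,0,0.54],[-0.06,0,0,0,0,0,0.54],[-0.075,0,0,0,0,0,0.54],[-0.09,0,0,0,0,0,0.54],[-0.105,0,0,0,0,0,0.54],[-0.12,0,0,0,0,0,0.54],[-0.13,0,0,0,0,0,0.54],[-0.14,0,0,0,0,0,0.54],[-0.145,0,0,0,0,0,0.54],[-0.145,0,0,0,0,0,0.54]]}}

```text
time_s: 7.85
tool_pos: [0.5988, 0.0927, 0.0185]
tool_rot: [180.0, 0.0, 157.7]
force: [-3.3, 1.5, 3.1]
grip_width: 0.047
grasp_force: 2.2
```

>>> {"method": "apply_moves", "body": {"moves": [[-0.007,0,0,0,0,0,0.54],[-0.013,0,0,0,0,0,0.54],[-0.02,0,0,0,0,0,0.54],[-0.02,0,0,0,0,0,0.54]]}}

```text
time_s: 8.25
tool_pos: [0.599, 0.0927, 0.0184]
tool_rot: [-179.9, -0.4, 157.7]
force: [-11.2, 4.0, 11.2]
grip_width: 0.047
grasp_force: 6.8
```

```bash
python3 - <<'E'
from plan import *
import cv2
p=[.6196,.0488,-.3924]
Ri=R.from_euler('z',p[2]).inv()
o=env.get_obs();print(o["tool_pos"],o["tool_rot"],"F clamp",Ri.apply(o["force"]),o["wrist_torque"],Ri.apply(o["tool_pos"]-[p[0],p[1],0]))
a=viewer.read_camera("scene")[180:330,230:430,::-1]
cv2.imwrite("pics/p3.png",cv2.resize(a,(800,600)))
E
```

```text
[0.59898867 0.09265691 0.01839041] [-179.85917981   -0.36187539  157.7249039 ] F clamp [-11.87516926  -0.60163998  11.20693093] [ 0.70734803  2.30806692 -0.23733164] [-0.03581594  0.0326416   0.01839041]
```

View pics/p3.png

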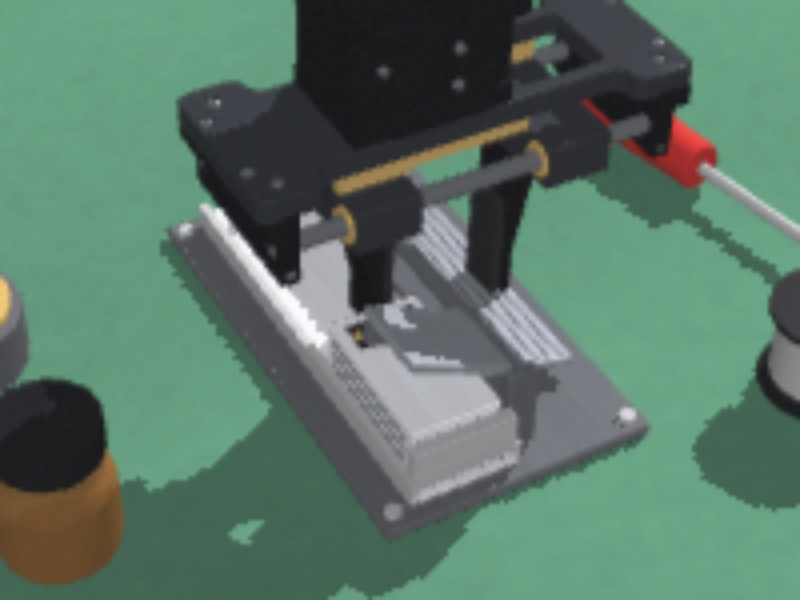

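The module is against the end stop: 12 N and no further travel. I'll back off a little, then let go upward.

>>> {"method": "apply_moves", "body": {"moves": [[0.02,0,0,0,0,0,0.54],[0.04,0,0,0,0,0,0.54],[0.05,0,0,0,0,0,0.54],[0.05,0,0,0,0,0,0.54],[0.05,0,-0.02,0,0,0,0.54],[0.05,0,-0.04,0,0,0,0.54],[0.05,0,-0.06,0,0,0,0.54],[0.05,0,-0.08,0,0,0,0.54],[0.05,0,-0.12,0,0,0,0.54],[0.05,0,-0.3,0,0,0,0.54],[0.05,0,-0.5,0,0,0,0.54],[0.05,0,-0.7,0,0,0,0.54],[0.05,0,-0.7,0,0,0,0.54],[0.05,0,-0.7,0,0,0,0.54]]}}

```text
time_s: 9.7
tool_pos: [0.5936, 0.095, 0.1598]
tool_rot: [180.0, 0.1, 157.7]
force: [0.1, 0.3, -1.6]
grip_width: 0.0472
grasp_force: 0.0
```

```bash
python3 - <<'E'
from plan import *
import cv2
p=[.6196,.0488,-.3924]
print(env.get_obs()["force"])
im=viewer.read_camera("scene")[:,:,::-1].copy()
for x,y,z in [(-25,-20,36),(-25,20,36),(45,-20,36)]:
    u=proj("scene",world(p,[x/1e3,y/1e3,z/1e3]))[0];cv2.circle(im,tuple(int(round(v)) for v in u),0,(0,0,255),-1)
cv2.imwrite("pics/p4.png",cv2.resize(im[180:330,230:430],(800,600),interpolation=cv2.INTER_NEAREST))
E
```

```text
[ 0.06843966  0.30189467 -1.59605505]
```

View pics/p4.png

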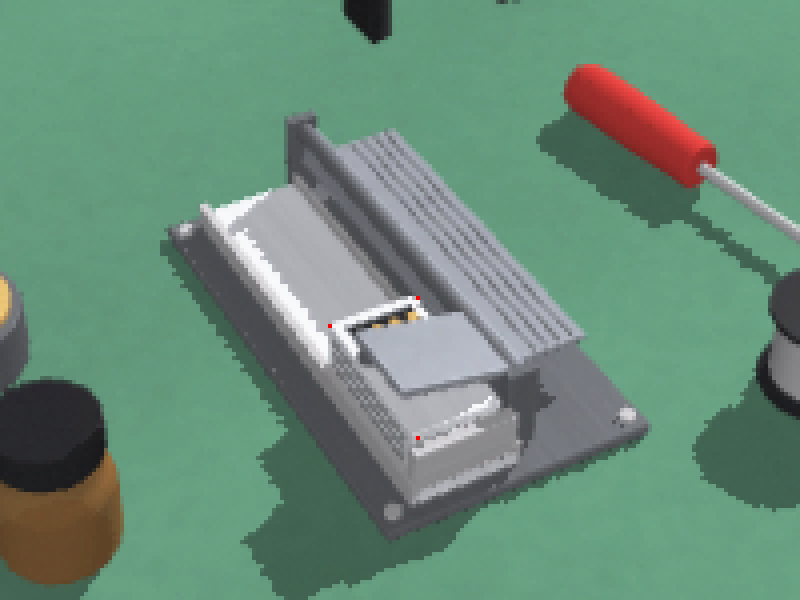

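The module's rear corners coincide with the predicted home marks at (330,325) and (417,298). The flap rests on the module and the arm is clear.

```bash
python3 -c "
from cell import env
print(env.sign_off())"
```

```text
the job is handed in; nothing more can be done
None
```

I pushed the module home against the end stop with the flap held open, then let the flap close onto it. The arm is clear, the bystanders were not touched as far as the pictures show, and the job is handed in (about 10 s of the 40 s used; no verdict was returned).

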